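# Tighten the lazy susan's wing screw with fingertip strokes

## Robot

A 7-joint arm with a two-finger parallel gripper is mounted at the origin on the work surface. World frame = base frame: x ahead of the robot, y to its left, z up, the work surface at z = 0. Lengths are in m, angles in rad, forces in N, time in s.
With the tool pointing down it reaches from about 0.35 to 0.9 m from the base axis. Payload 8.1 kg.
Tool frame: the origin (TCP) lies at the very end of the fingers, on their centre line; the grasp point (between the pads) lies 19 mm behind it (arm.grasp_offset is the distance from the TCP to the grasp point, in m); z points along the fingers, y is the direction in which the jaws open and shut (so a half turn about z gives the same grasp; the last joint's range is limited). The gripper opens to 92 mm and grips with 3 to 60 N. Pads are 19 mm wide; open, the fingers measure 130 mm over their backs; the gripper's body (75 mm by 190 mm) begins 47 mm behind the grasp point.
Start: joints at [1.208, 0.434, 0.025, 1.573, -0.012, 1.134, -0.075], TCP at [0.161, -0.604, 0.227] pointing down, gripper open.
Joint ranges: [-2.62, 2.62], [-0.44, 2.09], [-1.27, 1.32], [0.08, 2.57], [-1.32, 4.46], [0.12, 2], [-2.74, 2.74]. Speed limits (rad/s): [2.22, 2.22, 3.01, 3.01, 3.14, 3.14, 3.14].

## Interface

Orientations are given as a rotation vector (axis times angle).
In Python, from cell import arm, eyes, workorder gives the robot as it stands.
- The arm moves only by the shell command python3 -m inch 'ROWS' [FORCE]. ROWS is JSON, a list that holds one entry, the list of rows, each a list of 5 numbers: the closure, from 0 (fully open) to 1 (shut), then the shift along the tool's x, y, z in mm, then the turn about the tool's z in degrees. A call has 1 to 12 rows; each row shifts and turns the pose as measured when the row begins, along the tool's axes as they then stand; what a row does not reach is not made up. A row lasts 1/10 s, in which the tool goes at most 50 mm and 8.59 degrees, less where a joint would pass 70% of its speed; a pose out of reach is approached as far as the arm can. A call with a gripper value outside its range is refused whole. The fingers move at their own pace and stop on an object; FORCE is the grip in N (left out, the last holds). Time passes only in rows, so rows that do not move let the fingers close. It gives the time, the measured TCP pose, the force and the opening at its end, in the units of the state.
- arm.observe(): the state, without advancing time (a new reading comes with each control period).
- eyes.get_image(name): name is "scene" or "top"; returns a dict with "frame" (420x560x3 uint8, blue, green, red), "intrinsics" (3x3 intrinsics, pixels), "k1" (the pictures are not rectified: a ray, as slopes to the right and down, at radius r is drawn at 1 + k1 r^2 times it, then the intrinsics apply), "rvec" (rotation vector, rad) and "tvec" (3), from world to camera coordinates, as OpenCV has them. Camera axes: x right, y down, z forward; pixel columns grow to the right and rows downward; lengths in m; the calibration is good to about 2 mm. A picture is of the moment at which its call begins. There is no depth.
- workorder.sign_off(): hands the job in, once; it reports no verdict.
The state is a dict: "clock": time; "joints": joint angles; "dq": joint speeds; "joint_efforts": joint torques, N m; "position": TCP position; "ee_rot": TCP orientation; "force": force on the tool from outside, world axes, zero at the start; "ft_torque": the same for the moment, N m; "width": opening from 0.0 (shut) to 1.0 (fully open).
Only numpy, scipy, OpenCV 4.12 (cv2) and the standard library are available. Lean on these libraries where they do the work, as an engineer would, in place of code of your own. Each camera call takes 0.05 s, during which the arm holds its last target.

## Task

Lock the lazy susan on the carrom board: with a fingertip, push the wings of the loose wing screw on its brake bracket round clockwise (seen from above), stroke after stroke, until the screw comes fully home against its stop. Only push the wings, do not pinch them, and ease off when the screw stops rather than forcing it. Leave the jar, bowl, spoon holder and striker where they stand, and finish with the hand clear of everything.

Things in the scene. Friction and masses are not known exactly. Their poses are not given: they have to be found in the camera images.
- susan: Lazy susan fixed on a carrom board, a beech tray 300 mm across turning on its base. Origin: on the tray's axis at the base's underside; tray top 36 mm above. x axis: level, from the centre out to the dark steel brake bracket; z up.
- bracket (a point): On the screw's axis (138 mm out along the susan's x) on top of the bracket's level arm, 62 mm above the susan's origin; axes as the susan's. Bent steel strip 44 mm wide: arm from 38 mm inward to 42 mm outward, a post below its outer end, and at its inner end an upright guard, 26 mm high, face 34 mm from the axis. A finger cannot pass between screw and guard; the other sides are open.
- wings (a point): Centre of the brass wing screw's head: on its upright axis, half-way up the wings. Turns with it; x axis along the two opposite wings, z up. Each wing: upright blade 6 mm thick, reaching 30 mm from the axis, 24 mm high (12 above and below this point). Hub radius up to 10 mm. Wing bottoms are 7 mm above the arm when home, up to 11 mm when loose (0.4 mm per radian).
- wing (a joint): Turn of the wing screw, rad, growing clockwise seen from above; 9.0 is fully home at a hard stop; starts between 0 and 3.4. Stays where left (friction 0.05 N m, 2 to 3 N at a wing). When home one wing points 30 degrees clockwise (from above) of the susan's x axis, the other opposite.
- jar: Closed glass jar with a steel screw-top lid, 68 mm across, 96 mm tall, loose on the tray; origin under its centre.
- bowl: Orange plastic bowl, 90 mm across, 42 mm high, loose on the tray; origin under its centre.
- holder: Steel cup 60 mm across, 85 mm high, with spoons standing to 134 mm, loose on the tray; origin under its centre.
- striker: Yellow carrom striker, a disc 41 mm across and 9 mm thick, lying loose on the board to the right of the lazy susan; origin under its centre.

How it is judged:
By the outcome, as a careful person would: the job done as asked, in the order asked, and still so for the second after the job is handed in, with the robot touching nothing.
It also fails if it takes over 64 s, if anything falls off the work surface, if the arm or the gripper's body presses on something with over 40 N, if the wrist force passes 120 N, or if a joint passes its speed limit or range.

## Working session

There is one attempt and no reset: what is moved stays moved. The work goes in short steps, Python scripts to look and compute and a shell command to move; the robot and the scene stay as the last step left them, time stands still between calls to the robot, and variables do not carry over. Pictures are saved under pics/ and viewed, and the job is handed in when it is done.

```bash
ls; mkdir -p pics
python3 - <<'E'
from cell import arm, eyes
import cv2
print(arm.observe())
for n in("scene","top"):
    d=eyes.get_image(n); cv2.imwrite(f"pics/{n}0.png",d["frame"]); print(n,d["intrinsics"],d["k1"],d["rvec"],d["tvec"])
E
```

```text
pics
{'clock': 0.0, 'joints': array([ 1.20839537,  0.4352329 ,  0.02497052,  1.57406134, -0.0115829 ,
        1.13396913, -0.07510531]), 'dq': array([-0.00193405,  0.00130851,  0.00116605,  0.00011719,  0.00039168,
       -0.00036962, -0.00119647]), 'joint_efforts': array([-7.84648455e-04, -6.67851305e+01,  9.84350592e-01, -3.14467835e+01,
       -6.05645031e-02,  4.30360821e-02,  1.94606578e-04]), 'position': array([ 0.16037379, -0.60357451,  0.2259526 ]), 'ee_rot': array([-3.11366424e+00, -4.06653597e-01,  5.48237720e-04]), 'force': array([-0.11237749,  0.47095406, -0.87537693]), 'ft_torque': array([-0.03380646,  0.02206726, -0.04376967]), 'width': 0.9980287428657233}
scene [[487.2495961    0.         281.36300511]
 [  0.         487.2495961  209.14558887]
 [  0.           0.           1.        ]] 0.05700517777635621 [ 1.01855124  2.35763907 -1.12584406] [ 0.36005494 -0.16616074  1.25661375]
top [[476.61368823   0.         278.626129  ]
 [  0.         476.61368823 207.47547667]
 [  0.           0.           1.        ]] 0.0006430255642500253 [ 2.19371682 -2.1545393   0.08675545] [-0.00193979  0.52563712  1.00595897]
```

View pics/scene0.png

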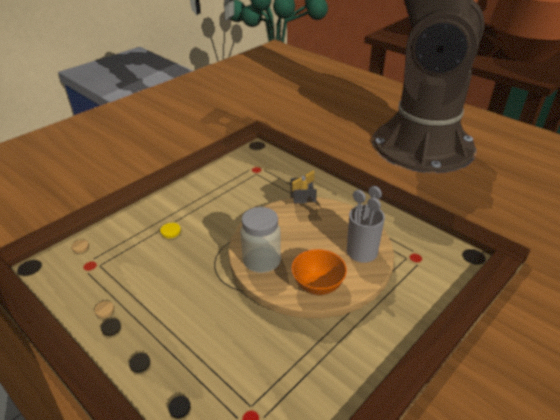

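View pics/top0.png

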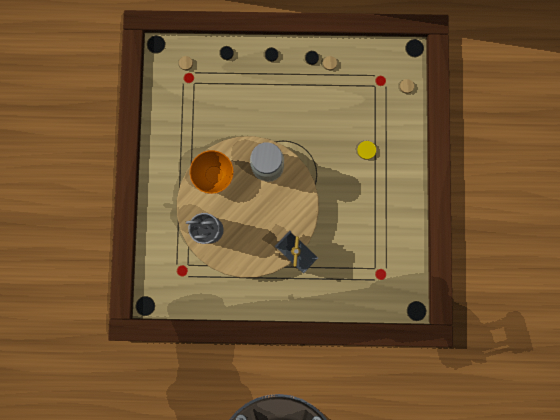

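The scene view shows the brass wings near (303,183). In the top view the wings are near (296,250), the tray centre near (248,207), and the jar, bowl and holder lie away from the bracket. Next I zoom in and measure.

```bash
cat > h.py <<'E'
import numpy as np, cv2
from cell import arm, eyes
from scipy.spatial.transform import Rotation as Ro
def img(n,save=None):
    d=eyes.get_image(n)
    if save: cv2.imwrite(save,d["frame"])
    return d
def ray(d,uv):
    K=d["intrinsics"]; p=np.array([(uv[0]-K[0,2])/K[0,0],(uv[1]-K[1,2])/K[1,1]]); q=p.copy()
    for _ in range(20): q=p/(1+d["k1"]*(q@q))
    R=cv2.Rodrigues(np.array(d["rvec"],float))[0]; t=np.array(d["tvec"],float)
    v=R.T@np.array([q[0],q[1],1]); return -R.T@t, v/np.linalg.norm(v)
def plane(d,uv,z):
    c,v=ray(d,uv); return c+v*(z-c[2])/v[2]
def tri(d1,u1,d2,u2):
    c1,v1=ray(d1,u1);c2,v2=ray(d2,u2)
    s=np.linalg.lstsq(np.stack([v1,-v2],1),c2-c1,rcond=None)[0]
    a,b=c1+s[0]*v1,c2+s[1]*v2
    return (a+b)/2,np.linalg.norm(a-b)
def proj(d,P):
    R=cv2.Rodrigues(np.array(d["rvec"],float))[0]; q=R@np.asarray(P)+np.array(d["tvec"]).ravel(); q=q[:2]/q[2]
    q=q*(1+d["k1"]*(q@q)); K=d["intrinsics"]; return np.array([K[0,0]*q[0]+K[0,2],K[1,1]*q[1]+K[1,2]])
def crop(d,c,h,s,path):
    x,y=int(c[0]),int(c[1]); f=d["frame"][max(0,y-h):y+h,max(0,x-h):x+h]
    cv2.imwrite(path,cv2.resize(f,None,fx=s,fy=s,interpolation=cv2.INTER_CUBIC))
def brass(d,box):
    x0,y0,x1,y1=box; hsv=cv2.cvtColor(d["frame"],cv2.COLOR_BGR2HSV); m=np.zeros(hsv.shape[:2],np.uint8)
    m[y0:y1,x0:x1]=cv2.inRange(hsv,(15,120,70),(32,255,255))[y0:y1,x0:x1]; return m
E
python3 - <<'E'
from h import *
T=img("top");S=img("scene")
crop(T,(296,250),32,9,"pics/tc.png");crop(S,(303,185),32,9,"pics/sc.png")
mt=brass(T,(270,225,325,275));ms=brass(S,(280,160,325,210))
for m in(mt,ms):
    ys,xs=np.nonzero(m);print(len(xs),xs.min(),xs.max(),ys.min(),ys.max(),xs.mean(),ys.mean())
for uv in((182,271),(380,274),(380,81),(189,78)): print(uv,plane(T,uv,0.0))
for u in ((257,170),(90,266),(415,258),(251,417)): print(u,plane(S,u,0))
E
```

```text
404 270 315 227 272 287.2549504950495 245.94306930693068
828 280 324 160 209 302.798309178744 190.90338164251207
(182, 271) [0.38460969 0.21608862 0.        ]
(380, 274) [ 0.38612861 -0.2156175   0.        ]
(380, 81) [ 0.81781387 -0.21562831  0.        ]
(189, 78) [0.81779233 0.2157214  0.        ]
(257, 170) [ 0.36885629 -0.22728264  0.        ]
(90, 266) [ 0.80660026 -0.22857625  0.        ]
(415, 258) [0.37042072 0.20704506 0.        ]
(251, 417) [0.80433493 0.20628412 0.        ]
```

View pics/tc.png

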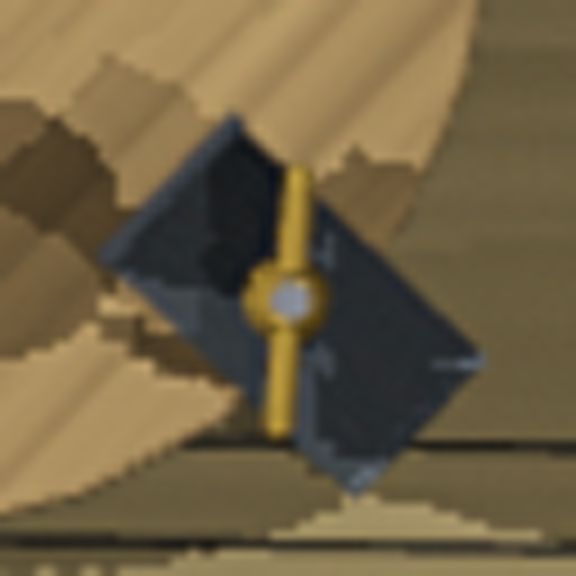

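View pics/sc.png

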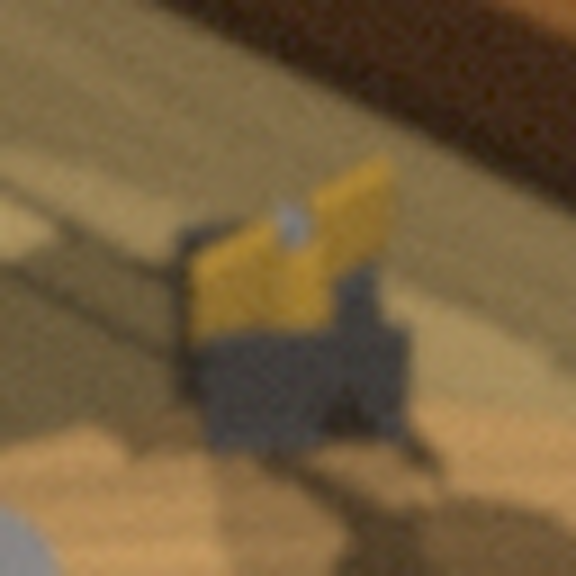

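The top crop shows the silver dot at about (296,251), wings running nearly along image vertical, and the guard at the upper left. The scene crop shows the same dot at about (303,177). I triangulate these.

Run:
```python
from h import *
T=img("top");S=img("scene")
tp=lambda x,y:np.array([(x+.5)/9-.5+264,(y+.5)/9-.5+218])
sp=lambda x,y:np.array([(x+.5)/9-.5+271,(y+.5)/9-.5+153])
for a,b in zip(((182,271),(380,274),(380,81),(189,78)),((415,258),(257,170),(90,266),(251,417))):
    print("dot",tri(T,a,S,b))
print("screwtop",tri(T,tp(291,299),S,sp(293,222)))
# wings tips top: scene right = near robot(?)
print("tipA",tri(T,tp(278,435),S,sp(388,160)),tri(T,tp(298,170),S,sp(388,160)))
print("tipB",tri(T,tp(298,170),S,sp(192,268)),tri(T,tp(278,435),S,sp(192,268)))
# yellow striker
for z in (0.02,): print(plane(T,(367,150),z))
# tray ellipse in top
```

```text
dot (array([0.38528233, 0.21313193, 0.01488656]), np.float64(0.000263907865940224))
dot (array([ 0.38592651, -0.21111548,  0.01633752]), np.float64(0.0030030483869845576))
dot (array([ 0.81195724, -0.21226424,  0.01548302]), np.float64(0.0005330320455750622))
dot (array([0.81082435, 0.21281156, 0.0174074 ]), np.float64(0.0018516200202996515))
screwtop (array([ 0.43290215, -0.02775621,  0.10849537]), np.float64(0.001956882087062229))
tipA (array([ 0.40361149, -0.02541368,  0.11122327]), np.float64(0.0016511763053426766)) (array([ 0.44881317, -0.01295327,  0.14188958]), np.float64(0.03926346170654054))
tipB (array([ 0.46172341, -0.02972764,  0.11031369]), np.float64(0.0004482922361506246)) (array([ 0.41703751, -0.04233771,  0.08027456]), np.float64(0.04164539083754525))
[ 0.65524169 -0.18315557  0.02      ]
```

Run:
```python
from h import *
T=img("top")
c=plane(T,(247.5,207),0.052);print("tray",c, (plane(T,(318,207),.052)-plane(T,(177,207),.052)))
tp=lambda x,y:np.array([(x+.5)/9-.5+264,(y+.5)/9-.5+218])
s=np.array([.4328,-.0277]); v=s-c[:2]; print("dist",np.linalg.norm(v),"ang",np.degrees(np.arctan2(v[1],v[0])))
# arm outer corners and guard corners
o=[plane(T,tp(*p),.078)[:2] for p in((485,360),(357,490))]; g=[plane(T,tp(*p),.104)[:2] for p in((235,118),(105,258))]
print(o,g); v=(o[0]+o[1]-g[0]-g[1])/2; print(np.linalg.norm(v),np.degrees(np.arctan2(v[1],v[0])))
w=o[1]-o[0];print(np.linalg.norm(w),np.degrees(np.arctan2(w[1],w[0])))
st=arm.observe(); R=Ro.from_rotvec(st["ee_rot"]).as_matrix();print(R.round(3))
for n,p,z in(("holder",(205,229),.137),("jar",(266,158),.148),("bowl",(211,172),.094)):print(n,plane(T,p,z))
```

```text
tray [0.52289501 0.07261348 0.052     ] [ 0.00525602 -0.29580713  0.        ]
dist 0.13483287937466856 ang -131.92811129616808
[array([ 0.42055954, -0.07322337]), array([ 0.3910469 , -0.04487349])] [array([ 0.4729046 , -0.01574133]), array([0.44171466, 0.01225339])]
0.07705006182641871 -131.94984623720254
0.040923238564674 136.15122007770495
[[ 0.966  0.257 -0.   ]
 [ 0.257 -0.966  0.   ]
 [-0.    -0.    -1.   ]]
holder [0.4719142 0.1466754 0.137    ]
jar [0.6092552  0.03248796 0.148     ]
bowl [0.589007   0.14509559 0.094     ]
```

```bash
cat > goal.py <<'E'
import sys
from h import *
AX=np.array([.4328,-.0277]); RC=33.; OFF=12.5
def show(w,gap,z):
    st=arm.observe(); R=Ro.from_rotvec(st["ee_rot"]).as_matrix(); p=st["position"]
    a=np.radians(w); ro=np.array([np.cos(a),np.sin(a)]); tc=np.array([-np.sin(a),np.cos(a)])
    t=np.r_[AX+(RC*ro+(OFF+gap)*tc)/1e3, z]
    d=R.T@(t-p)*1e3; al=np.degrees(np.arctan2(R[1,1],R[0,1]))
    turn=((al-(w+180))+180)%360-180
    c=R.T@(np.r_[AX,p[2]]-p)*1e3
    print("t",st["clock"].__round__(2),"pos",p.round(4),"F",np.round(st["force"],1),"Tq",np.round(st["ft_torque"],2),"w",st["width"].__round__(2),"j7",st["joints"][6].__round__(2))
    print("finger wingangle now %.1f; axis in tool"%(((al)+360)%360-180),c.round(1),"tilt",R[2].round(3))
    print("target",t.round(4),"shift",d.round(1),"turn",round(turn,1))
if __name__=="__main__": show(*map(float,sys.argv[1:4]))
E
python3 goal.py 175.8 6 0.16
```

```text
t 0.35 pos [ 0.1605 -0.6039  0.2266] F [-0.2  0.4  0.2] Tq [ 0.03 -0.04  0.01] w 1.0 j7 -0.08
finger wingangle now 104.9; axis in tool [ 4.111e+02 -4.870e+02  1.000e-01] tilt [-0. -0. -1.]
target [ 0.3985 -0.0437  0.16  ] shift [ 373.9 -480.3   66.7] turn -70.9
```

```bash
python3 -m inch '[[[1,28,-36,0,0],[1,30,-38,0,0],[1,30,-38,0,0],[1,30,-38,0,0],[1,30,-38,0,0],[1,30,-38,0,0],[1,30,-38,0,0],[1,30,-38,0,0],[1,30,-38,0,0],[1,30,-38,0,0],[1,30,-38,0,0],[1,20,-25,0,0]]]' 10; python3 goal.py 175.8 6 0.16
```

```text
clock: 1.55
position: [0.3889, -0.0764, 0.2256]
ee_rot: [3.109, 0.391, 0.005]
force: [0.6, 0.2, -0.3]
width: 0.02
t 1.55 pos [ 0.3889 -0.0764  0.2256] F [ 0.6  0.2 -0.3] Tq [-0.03 -0.04  0.  ] w 0.02 j7 -1.32
finger wingangle now 104.3; axis in tool [ 54.6 -36.3  -0.2] tilt [ 0.002  0.008 -1.   ]
target [ 0.3985 -0.0437  0.16  ] shift [ 17.3 -29.8  65.4] turn -71.5
```

```bash
python3 -m inch '[[[1,0,0,10,-8],[1,0,0,10,-8],[1,0,0,10,-8],[1,0,0,10,-8],[1,0,0,10,-8],[1,0,0,0,-8],[1,0,0,0,-8],[1,0,0,0,-8],[1,0,0,0,-6],[1,0,0,0,0]]]'; python3 goal.py 175.8 6 0.125
```

```text
clock: 2.55
position: [0.3924, -0.07, 0.1755]
ee_rot: [2.257, 2.168, 0.004]
force: [-0.3, -0.5, 0.4]
width: -0.001
t 2.55 pos [ 0.3924 -0.07    0.1755] F [-0.3 -0.5  0.4] Tq [-0.04 -0.12  0.03] w -0.0 j7 -0.14
finger wingangle now 177.7; axis in tool [43.9 38.7  0.1] tilt [-0.007  0.01  -1.   ]
target [ 0.3985 -0.0437  0.125 ] shift [26.8  4.5 50.4] turn 1.9
```

```bash
python3 -m inch '[[[1,13,2,15,2],[1,13,2,15,0],[1,0,0,15,0],[1,0,0,4,0],[1,0,0,0,0]]]'; python3 goal.py 175.8 6 0.092; python3 -c "
from h import *
T=img('top');S=img('scene');crop(T,(296,250),45,6,'pics/t1.png');crop(S,(303,185),45,6,'pics/s1.png')"
```

```text
clock: 3.05
position: [0.4, -0.0445, 0.126]
ee_rot: [2.313, 2.104, 0.007]
force: [0.3, -0.0, 0.7]
width: 0.005
t 3.05 pos [ 0.4    -0.0445  0.126 ] F [ 0.3 -0.   0.7] Tq [ 0.   -0.06  0.05] w 0.0 j7 -0.34
finger wingangle now 174.6; axis in tool [19.8 31.1  0.3] tilt [-0.006  0.014 -1.   ]
target [ 0.3985 -0.0437  0.092 ] shift [ 0.8 -2.  34. ] turn -1.2
```

View pics/t1.png

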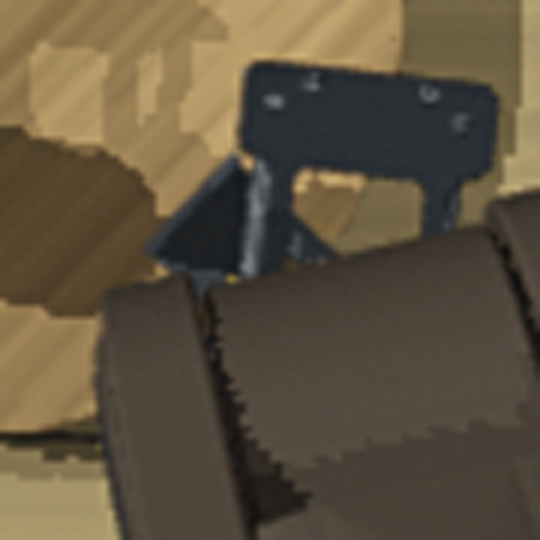

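View pics/s1.png

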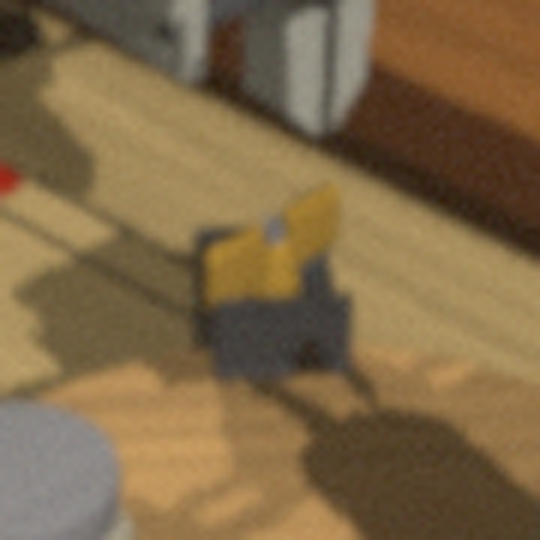

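```bash
python3 -c "
from h import *
S=img('scene');p=arm.observe()['position'];print(proj(S,p),proj(S,p+[0,.019,0]),proj(S,p-[0,.019,0]),proj(S,[.4328,-.0277,.111]))
f=S['frame'][60:240,180:420];cv2.imwrite('pics/s2.png',cv2.resize(f,None,fx=3.2,fy=3.2,interpolation=cv2.INTER_CUBIC))"
```

```text
[307.19401196 159.4815641 ] [314.43756712 163.08560521] [300.10089768 155.95047474] [302.69913968 176.14412513]
```

View pics/s2.png

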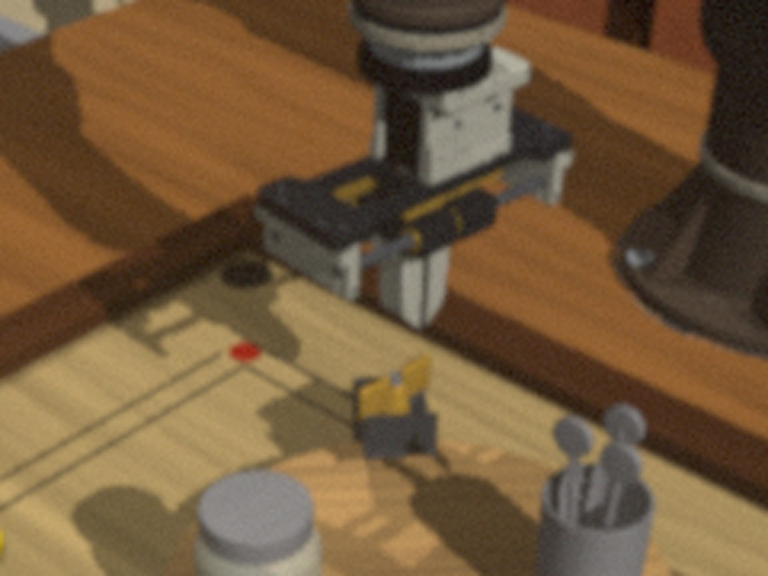

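The picture shows the closed fingertip at about (308,161), matching the projection of (307,159), just behind the near wing. I descend and begin stroke 1.

```bash
python3 -m inch '[[[1,0,-2,12,-1],[1,0,0,12,0],[1,0,0,10,0],[1,0,0,0,0]]]'; python3 goal.py 175.8 0 0.092
```

```text
clock: 3.6
position: [0.4012, -0.0461, 0.0943]
ee_rot: [2.293, 2.117, 0.013]
force: [0.1, -0.4, 0.1]
width: 0.009
t 3.6 pos [ 0.4012 -0.0461  0.0943] F [ 0.1 -0.4  0.1] Tq [-0.03 -0.07  0.02] w 0.01 j7 -0.39
finger wingangle now 175.4; axis in tool [20.8 30.1  0.5] tilt [-0.008  0.021 -1.   ]
target [ 0.399  -0.0377  0.092 ] shift [ 8.1 -2.9  2.1] turn -0.4
```

```bash
python3 -m inch '[[[1,4,-2,1,0],[1,4,-1,1,0],[1,2,0,0,0],[1,3.5,-1,0,6],[1,3.5,-1,0,6]]]'; python3 goal.py 164 0 0.092
```

```text
clock: 4.1
position: [0.398, -0.0295, 0.0931]
ee_rot: [2.508, 1.855, 0.015]
force: [-0.2, -3.3, -1.6]
width: 0.006
t 4.1 pos [ 0.398  -0.0295  0.0931] F [-0.2 -3.3 -1.6] Tq [-0.69  0.01 -0.07] w 0.01 j7 -0.63
finger wingangle now 163.0; axis in tool [11.9 32.8  0.7] tilt [-0.005  0.024 -1.   ]
target [ 0.3976 -0.0306  0.092 ] shift [-1.2  0.   1.1] turn -1.0
```

```bash
python3 -m inch '[[[1,4.7,-1.2,0.2,8],[1,4.7,-1.2,0,8],[1,4.7,-1.2,0.2,8]]]'; python3 goal.py 120 0 0.092
```

```text
clock: 4.4
position: [0.3995, -0.016, 0.0929]
ee_rot: [2.852, 1.268, 0.019]
force: [-1.4, -4.1, -0.5]
width: 0.007
t 4.4 pos [ 0.3995 -0.016   0.0929] F [-1.4 -4.1 -0.5] Tq [-0.56  0.17 -0.09] w 0.01 j7 -1.06
finger wingangle now 137.9; axis in tool [13.6 32.5  0.8] tilt [ 0.003  0.024 -1.   ]
target [ 0.4055 -0.0054  0.092 ] shift [11.9 -2.7  0.9] turn 17.9
```

```bash
python3 -m inch '[[[1,5.2,-1.2,0.2,6],[1,5.2,-1.2,0,6],[1,4,-1,0.2,6],[1,1,0,0,0]]]'; python3 goal.py 120 -1 0.092
```

```text
clock: 4.8
position: [0.4069, -0.0034, 0.0928]
ee_rot: [3.023, 0.781, 0.018]
force: [-1.9, -2.6, -0.1]
width: 0.006
t 4.8 pos [ 0.4069 -0.0034  0.0928] F [-1.9 -2.6 -0.1] Tq [-0.49  0.36 -0.08] w 0.01 j7 -1.39
finger wingangle now 119.0; axis in tool [10.9 33.8  0.8] tilt [ 0.006  0.022 -1.   ]
target [ 0.4063 -0.0049  0.092 ] shift [-1.2  1.   0.8] turn -1.0
```

```bash
python3 -m inch '[[[1,-6,0,0,0],[1,0,0,-15,0],[1,0,0,-20,0],[1,0,0,-5,-8],[1,0,0,0,-8.5],[1,0,0,0,-8.5],[1,0,0,0,-8.5],[1,0,0,0,-8.5],[1,0,0,0,-8.5],[1,0,0,0,-8.5],[1,0,0,0,-8.5],[1,0,0,0,-8.5]]]'; python3 goal.py -62 7 0.13
python3 -c "
from h import *
S=img('scene');crop(S,(303,185),32,9,'pics/s3.png')"
```

```text
clock: 6.0
position: [0.3988, -0.0051, 0.1366]
ee_rot: [1.855, 2.501, 0.003]
force: [-0.2, 0.1, -0.0]
width: 0.003
t 6.0 pos [ 0.3988 -0.0051  0.1366] F [-0.2  0.1 -0. ] Tq [ 0.   -0.02  0.03] w 0.0 j7 -0.06
finger wingangle now -163.1; axis in tool [-31.5  25.9   1.1] tilt [-0.021  0.018 -1.   ]
target [ 0.4655 -0.0477  0.13  ] shift [-60.   51.3   8.8] turn -101.1
```

View pics/s3.png

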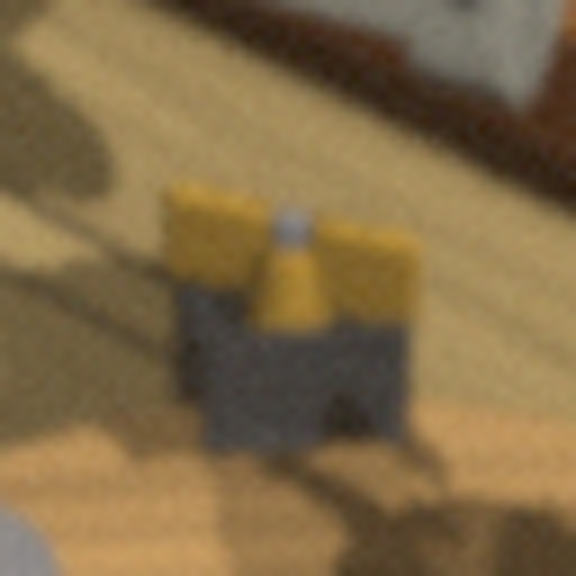

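```bash
cat > ang.py <<'E'
import sys
from h import *
S=img("scene"); a=list(map(float,sys.argv[1:])); q=lambda x,y:((x+.5)/9-.5+271,(y+.5)/9-.5+153)
A=plane(S,q(a[0],a[1]),a[4]);B=plane(S,q(a[2],a[3]),a[4]);v=A-B
print(A.round(4),B.round(4),np.linalg.norm(v).round(4),"angle",np.degrees(np.arctan2(v[1],v[0])).round(1))
E
python3 ang.py 168 190 420 240 .110
```

```text
[ 0.4436 -0.0538  0.11  ] [ 0.4202 -0.001   0.11  ] 0.0577 angle -66.1
```

The right-hand wing tip is at crop (168,190) and the other at (420,240), so the wing is at -66°. That means stroke 1 turned it about 62°.

```bash
python3 -m inch '[[[1,0,0,0,-8.5],[1,0,0,0,-8.5],[1,0,0,0,-8.5],[1,0,0,0,-8.5],[1,0,0,0,-8.5],[1,0,0,0,-8.5],[1,0,0,0,-8.5],[1,0,0,0,-8.5],[1,0,0,0,-8.5],[1,0,0,0,-8.5],[1,0,0,0,-8.5],[1,0,0,0,-8]]]'; python3 goal.py -66 8 0.13
```

```text
clock: 7.3
position: [0.3975, -0.0056, 0.1379]
ee_rot: [-0.78, 3.019, -0.034]
force: [-0.4, -1.0, 1.3]
width: 0.003
t 7.3 pos [ 0.3975 -0.0056  0.1379] F [-0.4 -1.   1.3] Tq [ 0.15 -0.13 -0.  ] w 0.0 j7 1.55
finger wingangle now -61.0; axis in tool [-20.1 -36.4   1.3] tilt [-0.017 -0.027 -0.999]
target [ 0.4649 -0.0495  0.13  ] shift [-37.6 -70.9  10.4] turn 5.0
```

```bash
python3 -m inch '[[[1,-14,-27,0,2],[1,-13,-25,0,2],[1,-9,-17,0,0],[1,0,0,5,0],[1,0,0,0,0]]]'; python3 goal.py -66 8 0.093
```

```text
clock: 7.8
position: [0.4621, -0.0522, 0.1351]
ee_rot: [-0.656, 3.047, -0.033]
force: [-0.9, 0.3, 0.1]
width: 0.006
t 7.8 pos [ 0.4621 -0.0522  0.1351] F [-0.9  0.3  0.1] Tq [ 0.19 -0.06  0.06] w 0.01 j7 1.54
finger wingangle now -65.7; axis in tool [16.6 34.3 -1.2] tilt [-0.019 -0.026 -0.999]
target [ 0.4649 -0.0495  0.093 ] shift [-2.9  2.3 42.2] turn 0.3
```

```bash
python3 -m inch '[[[1,-4,2,0,0],[1,0,0,14,0],[1,0,0,14,0],[1,0,0,12,0],[1,0,0,2,0]]]'; python3 goal.py -66 0 0.093
```

```text
clock: 8.3
position: [0.4636, -0.0474, 0.0895]
ee_rot: [-0.657, 3.048, -0.033]
force: [0.4, -0.6, -0.3]
width: 0.005
t 8.3 pos [ 0.4636 -0.0474  0.0895] F [ 0.4 -0.6 -0.3] Tq [ 0.17 -0.07 -0.04] w 0.01 j7 1.45
finger wingangle now -65.7; axis in tool [20.  30.6 -1.1] tilt [-0.018 -0.026 -1.   ]
target [ 0.4576 -0.0528  0.093 ] shift [ 7.6 -2.5 -3.6] turn 0.3
```

```bash
python3 -m inch '[[[1,4,-2,-2,0],[1,4,-1,0,0],[1,1.5,0,0,0],[1,4,-1.2,0,7],[1,4,-1.2,0,7],[1,4,-1.2,0,7]]]'; python3 goal.py -87 0 0.092
```

```text
clock: 8.9
position: [0.4488, -0.06, 0.0927]
ee_rot: [-0.075, 3.106, -0.02]
force: [2.4, 0.8, -0.2]
width: 0.005
t 8.9 pos [ 0.4488 -0.06    0.0927] F [ 2.4  0.8 -0.2] Tq [ 0.21 -0.7  -0.11] w 0.01 j7 1.17
finger wingangle now -87.2; axis in tool [14.4 33.  -0.9] tilt [-0.034 -0.014 -0.999]
target [ 0.447 -0.06   0.092] shift [1.8 0.  0.6] turn -0.2
```

```bash
python3 -m inch '[[[1,5.2,-1.3,0,8],[1,5,-1.3,0,8],[1,5,-1.3,0,8],[1,5,-1.3,0,8],[1,5,-1.3,0,8],[1,5,-1.3,0,8]]]'; python3 goal.py -135 0 0.092
```

```text
clock: 9.5
position: [0.421, -0.0615, 0.0949]
ee_rot: [1.247, 2.832, 0.007]
force: [1.9, -0.8, -1.4]
width: 0.005
t 9.5 pos [ 0.421  -0.0615  0.0949] F [ 1.9 -0.8 -1.4] Tq [-0.31 -0.39 -0.03] w 0.01 j7 0.44
finger wingangle now -137.5; axis in tool [17.  31.5  0. ] tilt [-0.041  0.023 -0.999]
target [ 0.4183 -0.0599  0.092 ] shift [ 3.1 -1.   2.8] turn -2.5
```

```bash
python3 -m inch '[[[1,5.5,-1.5,1.5,5],[1,5.5,-1.5,1,6],[1,5.2,-1.3,0,7],[1,5.2,-1.3,0,7],[1,5.2,-1.3,0,7],[1,5.2,-1.3,0,7]]]'; python3 goal.py -178 0 0.092
```

```text
clock: 10.1
position: [0.4013, -0.0418, 0.0944]
ee_rot: [2.159, 2.21, 0.035]
force: [0.9, -2.3, -1.3]
width: 0.004
t 10.1 pos [ 0.4013 -0.0418  0.0944] F [ 0.9 -2.3 -1.3] Tq [-0.62 -0.15 -0.08] w 0.0 j7 -0.25
finger wingangle now -178.6; axis in tool [13.4 31.8  1.4] tilt [-0.021  0.052 -0.998]
target [ 0.4003 -0.0413  0.092 ] shift [ 0.5 -1.2  2.3] turn -0.6
```

```bash
python3 -m inch '[[[1,5,-1.5,1,7.5],[1,5,-1.5,0.5,7.5],[1,5,-1.3,0.5,7.5],[1,5,-1.3,0.5,7.5],[1,5,-1.3,0.5,7.5]]]'; python3 goal.py 145 0 0.092
```

```text
clock: 10.6
position: [0.3993, -0.0197, 0.0928]
ee_rot: [2.784, 1.355, 0.059]
force: [-1.0, -0.9, 1.2]
width: 0.007
t 10.6 pos [ 0.3993 -0.0197  0.0928] F [-1.  -0.9  1.2] Tq [-0.31  0.31 -0.05] w 0.01 j7 -0.93
finger wingangle now 141.9; axis in tool [14.4 31.2  2. ] tilt [ 0.014  0.057 -0.998]
target [ 0.3986 -0.019   0.092 ] shift [ 0.1 -1.   0.8] turn -3.1
```

```bash
python3 -m inch '[[[1,5.5,-1.5,0.5,6],[1,5.2,-1.5,0.3,6],[1,5,-1.3,0.3,7],[1,3,-0.5,0,4],[1,1,0,0,0]]]'; python3 goal.py 118 0 0.092
```

```text
clock: 11.1
position: [0.4069, -0.0054, 0.0928]
ee_rot: [3.014, 0.738, 0.065]
force: [-2.2, -1.4, -0.9]
width: 0.006
t 11.1 pos [ 0.4069 -0.0054  0.0928] F [-2.2 -1.4 -0.9] Tq [-0.25  0.42 -0.01] w 0.01 j7 -1.35
finger wingangle now 117.5; axis in tool [12.6 31.7  1.9] tilt [ 0.031  0.046 -0.998]
target [ 0.4063 -0.0044  0.092 ] shift [-0.1 -1.1  0.7] turn -0.5
```

Wing is at about 117°. Back off, lift, and return for stroke 3.

```bash
python3 -m inch '[[[1,-6,-1,0,0],[1,-1,0,-15,0],[1,0,0,-20,0],[1,0,0,-5,-8],[1,0,0,0,-8.5],[1,0,0,0,-8.5],[1,0,0,0,-8.5],[1,0,0,0,-8.5],[1,0,0,0,-8.5],[1,0,0,0,-8.5],[1,0,0,0,-8.5],[1,0,0,0,-8.5]]]'; python3 goal.py -62 7 0.13
python3 -c "
from h import *
S=img('scene');crop(S,(303,185),32,9,'pics/s4.png')"
```

```text
clock: 12.3
position: [0.3949, -0.0097, 0.1368]
ee_rot: [1.872, 2.445, 0.02]
force: [-1.0, 0.3, 0.4]
width: 0.004
t 12.3 pos [ 0.3949 -0.0097  0.1368] F [-1.   0.3  0.4] Tq [ 0.12 -0.04  0.05] w 0.0 j7 -0.02
finger wingangle now -164.8; axis in tool [-27.2  31.8   2.7] tilt [-0.041  0.048 -0.998]
target [ 0.4655 -0.0477  0.13  ] shift [-54.7  57.8  11.9] turn -102.8
```

View pics/s4.png

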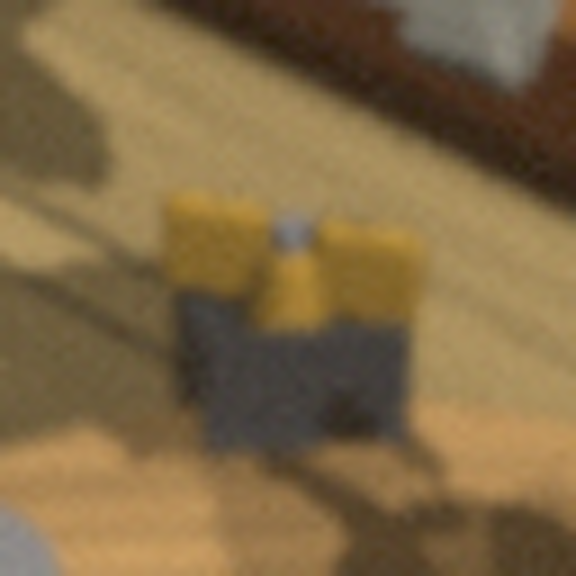

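The tips are now at crop (168,197) and (423,235), about -63°, half a turn further on. I repeat the return.

```bash
python3 ang.py 168 197 423 235 .1095; python3 -m inch '[[[1,0,0,0,-8.5],[1,0,0,0,-8.5],[1,0,0,0,-8.5],[1,0,0,0,-8.5],[1,0,0,0,-8.5],[1,0,0,0,-8.5],[1,0,0,0,-8.5],[1,0,0,0,-8.5],[1,0,0,0,-8.5],[1,0,0,0,-8.5],[1,0,0,0,-8.5],[1,0,0,0,-6]]]'; python3 goal.py -64 10 0.135
```

```text
[ 0.445  -0.0525  0.1095] [ 0.4178 -0.0022  0.1095] 0.0572 angle -61.6
clock: 13.6
position: [0.3932, -0.0119, 0.1383]
ee_rot: [-0.672, 3.013, -0.065]
force: [-0.2, 1.2, -0.4]
width: 0.005
t 13.6 pos [ 0.3932 -0.0119  0.1383] F [-0.2  1.2 -0.4] Tq [ 0.19 -0.06  0.02] w 0.01 j7 1.63
finger wingangle now -64.9; axis in tool [-29.1 -31.    2.9] tilt [-0.044 -0.053 -0.998]
target [ 0.4675 -0.0475  0.135 ] shift [-51.9 -63.4   9. ] turn -0.9
```

```bash
python3 -m inch '[[[1,-18,-22,0,1],[1,-18,-22,0,0],[1,-14,-17,0,0],[1,-2,-2,0,0]]]'; python3 goal.py -63 8 0.093
```

```text
clock: 14.0
position: [0.4673, -0.0499, 0.1445]
ee_rot: [-0.628, 3.021, -0.066]
force: [-0.1, 0.4, 0.1]
width: 0.004
t 14.0 pos [ 0.4673 -0.0499  0.1445] F [-0.1  0.4  0.1] Tq [ 0.14 -0.05  0.01] w 0.0 j7 1.67
finger wingangle now -66.6; axis in tool [22.8 34.1 -2.9] tilt [-0.045 -0.053 -0.998]
target [ 0.466  -0.0478  0.093 ] shift [ 2.7  5.2 51.2] turn -3.6
```

```bash
python3 -m inch '[[[1,2,4,14,-2],[1,0,0,14,0],[1,0,0,14,0],[1,0,0,8,0],[1,0,0,0,0]]]'; python3 goal.py -65 0 0.093
```

```text
clock: 14.5
position: [0.465, -0.0482, 0.0931]
ee_rot: [-0.662, 3.014, -0.067]
force: [-1.4, 0.6, 1.1]
width: 0.004
t 14.5 pos [ 0.465  -0.0482  0.0931] F [-1.4  0.6  1.1] Tq [ 0.21 -0.1   0.01] w 0.0 j7 1.6
finger wingangle now -65.3; axis in tool [20.6 32.  -2.7] tilt [-0.044 -0.054 -0.998]
target [ 0.4581 -0.0523  0.093 ] shift [ 8.  -0.9 -0.2] turn -0.3
```

```bash
python3 -m inch '[[[1,4,-1,0,0],[1,4,-1,0,0],[1,1.5,0,0,0],[1,4.5,-1.2,0,7],[1,4.5,-1.2,0,7],[1,4.5,-1.2,0,7],[1,4.8,-1.2,0,7]]]'; python3 goal.py -93 0 0.092
```

```text
clock: 15.2
position: [0.4451, -0.0624, 0.0962]
ee_rot: [0.114, 3.062, -0.04]
force: [1.9, 0.2, -1.7]
width: 0.006
t 15.2 pos [ 0.4451 -0.0624  0.0962] F [ 1.9  0.2 -1.7] Tq [ 0.17 -0.65 -0.04] w 0.01 j7 1.21
finger wingangle now -94.3; axis in tool [14.7 33.6 -1.9] tilt [-0.078 -0.023 -0.997]
target [ 0.4436 -0.0613  0.092 ] shift [1.9 1.  4. ] turn -1.3
```

```bash
python3 -m inch '[[[1,5,-0.5,2,6],[1,5,-1,2,7],[1,5,-1.3,0.5,7],[1,5,-1.3,0.5,7],[1,5,-1.3,0.5,7],[1,5,-1.3,0.5,7]]]'; python3 goal.py -135 0 0.092
```

```text
clock: 15.8
position: [0.4205, -0.0608, 0.0925]
ee_rot: [1.223, 2.789, 0.012]
force: [0.1, -1.8, 1.1]
width: 0.005
t 15.8 pos [ 0.4205 -0.0608  0.0925] F [ 0.1 -1.8  1.1] Tq [-0.37 -0.35 -0.05] w 0.01 j7 0.54
finger wingangle now -137.3; axis in tool [16.  31.5  0.1] tilt [-0.085  0.046 -0.995]
target [ 0.4183 -0.0599  0.092 ] shift [ 2.2 -1.   0.3] turn -2.3
```

```bash
python3 -m inch '[[[1,4.5,-1.3,0.3,4],[1,4.5,-1.3,0.3,5],[1,3,-0.8,0.2,5]]]'; python3 goal.py -150 0 0.092
```

```text
clock: 16.1
position: [0.4119, -0.0551, 0.0926]
ee_rot: [1.572, 2.604, 0.034]
force: [1.5, -2.3, -1.5]
width: 0.008
t 16.1 pos [ 0.4119 -0.0551  0.0926] F [ 1.5 -2.3 -1.5] Tq [-0.52 -0.24 -0.05] w 0.01 j7 0.29
finger wingangle now -152.1; axis in tool [14.6 31.2  1.1] tilt [-0.074  0.07  -0.995]
target [ 0.4105 -0.055   0.092 ] shift [ 0.8 -1.2  0.4] turn -2.1
```

```bash
python3 -m inch '[[[1,3,-0.8,0.2,3]]]'; python3 goal.py -155 0 0.092; python3 -m inch '[[[1,2.5,-0.6,0.2,3]]]'; python3 goal.py -158 0 0.092
```

```text
clock: 16.2
position: [0.4101, -0.0535, 0.0926]
ee_rot: [1.645, 2.557, 0.038]
force: [2.9, -2.2, -0.5]
width: 0.001
t 16.2 pos [ 0.4101 -0.0535  0.0926] F [ 2.9 -2.2 -0.5] Tq [-0.56 -0.38 -0.1 ] w 0.0 j7 0.24
finger wingangle now -155.4; axis in tool [14.1 31.3  1.4] tilt [-0.071  0.075 -0.995]
target [ 0.4082 -0.053   0.092 ] shift [ 1.3 -1.6  0.4] turn -0.4
clock: 16.3
position: [0.4087, -0.052, 0.0927]
ee_rot: [1.716, 2.51, 0.043]
force: [2.7, -3.5, -2.0]
width: 0.005
t 16.3 pos [ 0.4087 -0.052   0.0927] F [ 2.7 -3.5 -2. ] Tq [-0.81 -0.42 -0.1 ] w 0.01 j7 0.18
finger wingangle now -158.6; axis in tool [14.  31.2  1.6] tilt [-0.068  0.08  -0.994]
target [ 0.4069 -0.0517  0.092 ] shift [ 1.1 -1.6  0.5] turn -0.6
```

```bash
python3 -m inch '[[[1,1.8,-0.5,0.1,2]]]'; python3 goal.py -160 0 0.092
```

```text
clock: 16.4
position: [0.408, -0.0514, 0.093]
ee_rot: [1.763, 2.475, 0.046]
force: [2.7, -6.4, -3.9]
width: 0.006
t 16.4 pos [ 0.408  -0.0514  0.093 ] F [ 2.7 -6.4 -3.9] Tq [-1.19 -0.58 -0.2 ] w 0.01 j7 0.14
finger wingangle now -160.8; axis in tool [14.4 31.2  1.7] tilt [-0.066  0.084 -0.994]
target [ 0.4061 -0.0507  0.092 ] shift [ 1.3 -1.6  0.7] turn -0.8
```

```bash
python3 -m inch '[[[1,2,-0.3,0.1,0]]]'; python3 goal.py -160 0 0.092
```

```text
clock: 16.5
position: [0.4077, -0.051, 0.0933]
ee_rot: [1.766, 2.471, 0.046]
force: [4.9, -9.0, -5.3]
width: 0.005
t 16.5 pos [ 0.4077 -0.051   0.0933] F [ 4.9 -9.  -5.3] Tq [-1.92 -0.91 -0.28] w 0.0 j7 0.14
finger wingangle now -160.9; axis in tool [13.9 31.2  1.7] tilt [-0.067  0.085 -0.994]
target [ 0.4061 -0.0507  0.092 ] shift [ 0.8 -1.6  1.1] turn -0.9
```

The force rose from about 3 N to about 10 N with hardly any motion, near the expected home angle, so I ease off, lift and look.

```bash
python3 -m inch '[[[1,-5,0,0,0],[1,-5,-3,0,0],[1,0,-2,-15,0],[1,0,0,-30,0],[1,0,0,-40,0],[1,0,-30,-20,0],[1,0,-40,0,0],[1,0,-40,0,0],[1,0,-30,0,0],[1,0,0,0,0]]]'; python3 goal.py -160 0 0.092
python3 -c "
from h import *
S=img('scene','pics/scene5.png');crop(S,(303,185),32,9,'pics/s5.png');T=img('top','pics/top5.png');crop(T,(296,250),32,9,'pics/t5.png')"
```

```text
clock: 17.5
position: [0.2567, -0.1069, 0.1911]
ee_rot: [1.767, 2.469, 0.05]
force: [0.3, -0.3, 0.6]
width: 0.004
t 17.5 pos [ 0.2567 -0.1069  0.1911] F [ 0.3 -0.3  0.6] Tq [ 0.01 -0.05 -0.05] w 0.0 j7 0.52
finger wingangle now -161.0; axis in tool [ 18.6 191.6  15.7] tilt [-0.066  0.088 -0.994]
target [ 0.4061 -0.0507  0.092 ] shift [ 11.9 150.2 112.1] turn -1.0
```

View pics/s5.png

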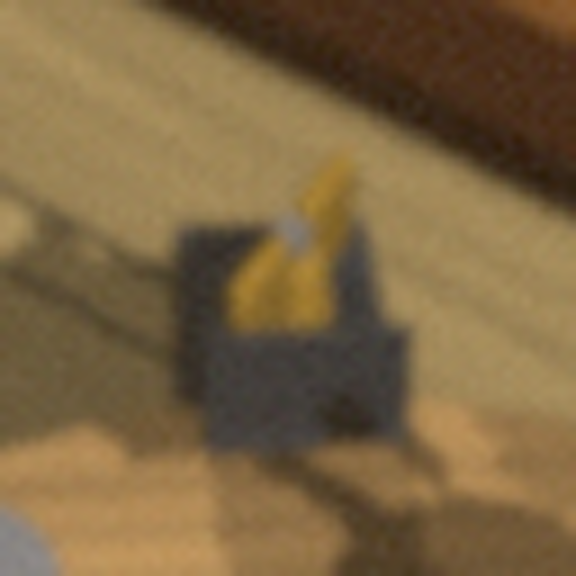

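View pics/top5.png

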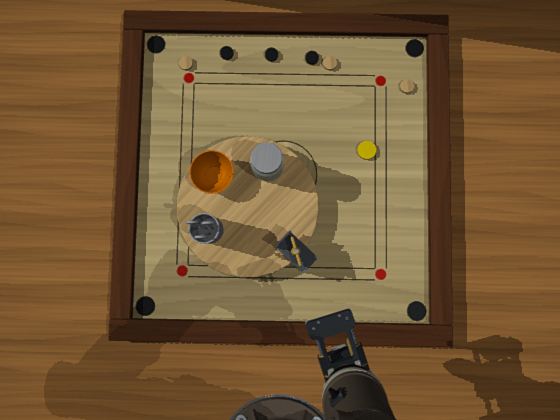

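View pics/t5.png

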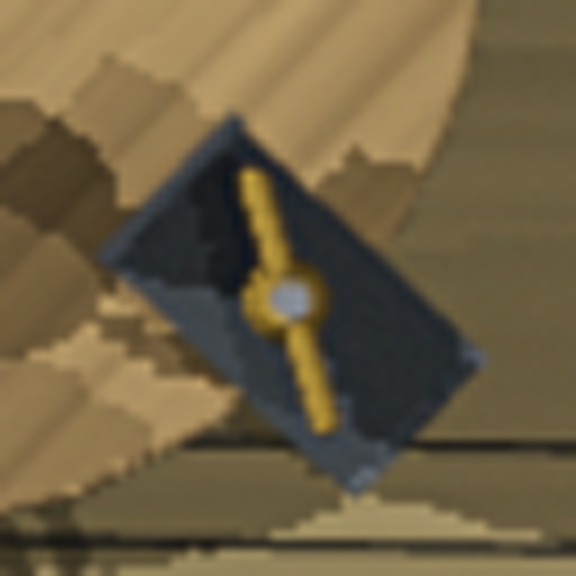

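Run:
```python
from h import *
a=cv2.imread("pics/top0.png").astype(int);T=img("top");b=T["frame"].astype(int)
print("diff tray/striker", np.abs(a-b)[130:225,175:390].max(), np.abs(a-b)[130:225,175:390].mean())
m=brass(T,(282,238,308,266)); 
hsv=cv2.cvtColor(T["frame"],cv2.COLOR_BGR2HSV)
A=cv2.imread("pics/scene0.png");
```

```text
diff tray/striker 8 0.5884128926968585
```

The top view shows the wings at crop (254,172)–(326,430), about 15.6° against the predicted home line of 16.6–17.5°. The tray items and striker match the first picture, and the hand is clear and unloaded.

```bash
python3 -c "
from cell import workorder,arm
print(arm.observe()['force'],arm.observe()['clock']);print(workorder.sign_off())"
```

```text
[ 0.57490084  0.31388581 -0.1686397 ] 17.65
the job is handed in; nothing more can be done
None
```

I pushed the wing screw clockwise with the closed fingertip until it stopped, and handed the job in at 17.65 s. It took three strokes, about 60°, 180° and 100°, roughly 340° (5.9 rad) in total.

- **At the stop:** the force rose from about 3–4 N to about 11 N while the finger hardly moved, so I eased off, backed away and lifted clear.
- **Wing angle:** the last top view puts the wings at about 15.6° in world axes. The measured bracket direction predicts a home line of 16.6–17.5°, so they agree within 1–2°, about what the pictures allow.
- **Other items:** the image area holding the jar, bowl and striker matches the first picture. It covered only part of the spoon holder, which by eye stands where it did. The hand reads about zero force.
- **Not checked:**
  - I did not measure the wing height separately to rule out being exactly half a turn short. That would need a start slightly below the stated range, and it does not fit the hard stop felt.
  - The tool ended tilted by about 6°, which built up over the strokes and caused no contact.

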